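# Float a counterbalanced microscope boom level with its trim handwheel

### The arm

A 7-joint arm with a two-finger parallel gripper is mounted at the origin on the work surface. World frame = base frame: x ahead of the robot, y to its left, z up, the work surface at z = 0. Lengths are in m, angles in degrees, forces in N, time in s.
With the tool pointing down it reaches from about 0.4 to 0.85 m from the base axis. Payload 10.4 kg.
Tool frame: the origin (TCP) lies midway between the tips of the shut fingers; the grasp point (between the pads) lies 19 mm behind it; z points along the fingers, y is the line along which they close (so a half turn about z gives the same grasp; the last joint's range is limited). The gripper opens to 87 mm and grips with 3 to 60 N. Pads are 19 mm wide; open, the fingers measure 117 mm over their backs; the gripper's body (75 mm by 190 mm) begins 51 mm behind the grasp point.
Start: joints at [-67.701, 19.034, -3.707, 83.658, 1.238, 77.344, -5.071], TCP at [0.25, 0.573, 0.223] pointing down, gripper open.
Joint ranges: [-148.97, 148.97], [-28.65, 121.19], [-84.17, 76.75], [9.2, 138.47], [-72.65, 252.65], [3.7, 117.97], [-149.18, 149.18]. Speed limits (degrees/s): [127.2, 127.2, 159.86, 159.86, 180, 180, 180].

### API

Orientations are given as a 3x3 rotation matrix whose columns are the frame's x, y, z axes.
In Python, from workcell import robot, imaging, nets gives the robot as it stands.
- The arm moves only by the shell command python3 -m inch 'ROWS' [FORCE]. ROWS is JSON, a list of rows, each a list of 3 entries, a list of its own where there are three numbers: the opening, from 0 (shut) to 1 (fully open), then the shift along the tool's x, y, z each as a share of 40 mm, from -1 to 1, then the turn, a rotation vector about the tool's x, y, z each as a share of 6 degrees, from -1 to 1. In form: [[grip, [x, y, z], [rx, ry, rz]], ...]. A call has exactly 8 rows; each row shifts and turns the commanded pose from where the row before left it, along the tool's axes as they then stand; what a row does not reach is not made up. A row lasts 1/12 s, in which the tool goes at most 41.7 mm and 7.16 degrees, less where a joint would pass 70% of its speed; a pose out of reach is approached as far as the arm can. A call with a number of a shift or a turn outside -1 to 1 is refused whole. A call with a gripper value outside its range is refused whole. The fingers move at their own pace and stop on an object; FORCE is the grip in N (left out, the last holds). Time passes only in rows, so rows that do not move let the fingers close, or fill a call up. It gives the time, the measured TCP pose, the force, the opening and the grip force at its end, in the units of the state.
- robot.read_state(): the state, without advancing time (a new reading comes with each control period).
- imaging.snapshot(name): name is "scene" or "side" or "wrist"; returns (picture, depth): 384x512x3 uint8, blue, green, red; 384x512 float32, m along the optical axis (not along the pixel's ray), 0 where there is no reading.
- imaging.calibration(name): a dict with "fx", "fy", "cx", "cy" (pixels), "R" (3x3) and "t" (3): a world point X has camera coordinates R X + t. Camera axes: x right, y down, z forward; pixel columns grow to the right and rows downward; lengths in m; the calibration is good to about 2 mm. A picture is of the moment at which its call begins: read the wrist's pose just before it. calibration takes no time and is no camera call; for the wrist camera it gives the pose at the moment of the call.
- robot.hand_in(): hands the job in; it is judged then, once.
Trained networks look in the newest picture that a camera, given by its name, has taken for a name from the list of things; names that differ only in an ending like _2 or _b are one class to them, and where a whole thing is asked for, a point or a joint stands for the part that bears it (a point fixed in the world has none). Each returns a list of dicts, best first, with "p" (0 to 1); they miss things now and then, are a little off and sometimes report something else, mostly with a low value. They report only what shows in the picture. A call takes as long as a camera call.
- nets.recognise(thing, camera): "bbox" ([left, top, width, height] in pixels, round what is visible of it).
The state is a dict: "t": time; "joints": joint angles; "qd": joint speeds; "effort": joint torques, N m; "ee_pos": TCP position; "ee_rot": TCP orientation; "force": force on the tool from outside, world axes, zero at the start; "moment": the same for the moment, N m; "width": finger opening in m; "grip_force": force on a finger pad.
Only numpy, scipy, OpenCV 4.12 (cv2) and the standard library are available. Lean on these libraries where they do the work, as an engineer would, in place of code of your own. Each camera call takes 0.05 s, during which the arm holds its last target. There are 200 camera calls.

### The job

A camera has just been fitted to the boom microscope, so its counterbalanced boom now lies head-down on the lower roller of its travel fork. Turn the balance-spring handwheel until the boom floats level, with its pointer between the two short marks next to the scale's long middle mark, keep it there for eight seconds, then let go and leave it floating level and still. Work only through the handwheel: never touch the boom or the microscope, never let the boom swing fast, and leave the fork and the small things around the stand where they are.

Things in the scene. Friction and masses are not known exactly. Their poses are not given: they have to be found in the camera images.
- stand: Boom stand fixed to the bench; origin on the bench under its column; +y runs along the boom towards the microscope, -x towards the handwheel and robot. Foot 360 x 320 x 22 mm (x -255 to +105). Boom pivot 270 mm above the origin, its axis along x. Stage 30 mm high with a dish under the microscope, y 235 mm, scale plate at y -298 mm, wheel gearbox 75 mm square, 74 mm high at x -190 mm.
- boom: Aluminium boom tube, 26 mm thick, 520 mm long; origin at its pivot, y along it; its turn about x is the tilt, positive = microscope end up. At y +235 mm the white microscope (0.93 kg, down to 120 mm below the tube, eyepieces 85 mm out to -x) with a square camera on top (0.35 kg nominal, varies); at y -190 mm a fixed steel counterweight (1.4 kg, 80 mm across).
- wheel_turn (a joint): Handwheel angle, rad, clockwise from above positive, end stops -1.5 and 10, starts at 0. Clockwise winds the boom's balance spring and lifts the microscope end by 0.0655 Nm per rad. Its friction (0.35 Nm, about 6 N at the knob) keeps it where it is left. At angle w the knob lies at (-55 cos w, 55 sin w) mm from the wheel's axis in the stand's frame.
- wheel_center (a point): Point on the handwheel's vertical axis, fixed to the stand, 118 mm above the bench: about the height to grip the knob. The wheel has a black rim and three steel spokes, 140 mm across; its rim's top is 94 mm above the bench.
- knob_grip (a point): Middle of the upright black crank knob on the handwheel, 120 mm above the bench and 55 mm from the wheel's axis: round, 22 mm in diameter, 50 mm tall, from 94 to 144 mm above the bench. It spins freely on its pin, so a gripper of constant yaw can carry it round.
- pointer_tip (a point): Point on the black pointer at the counterweight end, 300 mm from the pivot; 270 mm above the bench when the boom is level, lower when the microscope is up: tilt (rad) = (270 - height in mm) / 300. Starts at rest at tilt -0.14. Free of the fork the boom is hardly damped (0.008 Nm s/rad): it swings at about 4.6 s a cycle for a minute.
- scale_mid (a point): Centre of the long middle mark of the white scale plate (56 x 120 mm), 270 mm above the bench. Its marks are on the side away from the robot, 15 mm apart (0.05 rad of boom tilt). Free boom, nominally: 0.136 kg m2 x tilt accel = 0.0655 Nm/rad x (w - w0) - 0.25 Nm/rad x tilt (0.17 to 0.31), w = wheel angle, w0 = the unknown one that levels it (2.6 to 7.0 rad).
- oil_bottle: Small amber bottle of immersion oil, 32 mm across, 62 mm tall, standing on the bench; origin under its middle. Leave it alone.
- slide_box: White slide box with a dark seam, 85 x 175 x 34 mm, on the bench; origin under its middle. Leave it alone.
- objective_can: Clear jar with a black screw cap that holds an objective, 40 mm across, 60 mm tall, standing on the foot of the boom stand; origin under its middle. Leave it alone.
- fork: Heavy steel travel fork (3 kg, 84 mm across, 288 mm tall) standing loose on the stand's foot under the boom at y 100 mm; origin under its middle. Two rubber rollers stop the boom at tilts of about -0.14 and +0.14 rad; the boom starts lying on the lower one. Leave it alone.

How it is judged (in metres and radians):
On the way:
1. the boom floats level, pointer between the two short marks next to the middle mark, for eight seconds (z of pointer_tip in the frame of stand between 0.255 and 0.285 m), for 8 s.
At the end, for the whole second after the job is handed in: The handwheel is let go and the boom floats level, its pointer within 15 mm (0.05 rad) of the middle mark, turning slower than 0.06 rad/s (all of step 1 and angular speed of boom below 0.06 rad/s); the robot touches nothing.
It fails at once if the boom swings faster than 0.5 rad/s (angular speed of boom above 0.5 rad/s).
It fails at once if the robot touches the boom, microscope, camera or counterweight (contact force between any of the arm, the fingers and boom above 1 N).
It fails at once if the fork is moved more than 10 mm, or a thing beside the stand more than 30 mm (distance of any of oil_bottle, slide_box, objective_can from where it was at the start of the episode above 0.03 m or distance of fork from where it was at the start of the episode above 0.01 m).
It also fails if it takes over 61 s, if anything falls off the work surface, if the arm or the gripper's body presses on something with over 40 N, if the wrist force passes 120 N, or if a joint passes its speed limit or range.

## Working session

There is one attempt and no reset: what is moved stays moved. The work goes in short steps, Python scripts to look and compute and a shell command to move; the robot and the scene stay as the last step left them, time stands still between calls to the robot, and variables do not carry over. Pictures are saved under pics/ and viewed, at most 10 in all, crops included, and the job is handed in when it is done.

```bash
mkdir -p pics; ls
python3 - <<'E'
from workcell import robot, imaging, nets
import cv2,numpy as np
s=robot.read_state();print(s['t'],s['ee_pos'],np.round(s['ee_rot'],3),s['width'])
for c in ['scene','side']:
    im,d=imaging.snapshot(c);cv2.imwrite(f'pics/{c}0.png',im);np.save(f'{c}0.npy',d)
    k=imaging.calibration(c);print(c,{a:np.round(b,4).tolist() for a,b in k.items()})
    for n in ['knob_grip','wheel_turn','pointer_tip','scale_mid','stand','fork','boom']:
        print(n,[(r['bbox'],round(r['p'],2)) for r in nets.recognise(n,c)[:2]])
E
```

```text
pics
0.0 [0.250015   0.57241084 0.22175763] [[-0.916  0.4   -0.   ]
 [ 0.4    0.916 -0.001]
 [-0.    -0.001 -1.   ]] 0.08694363045846311
scene {'fx': 439.3123, 'fy': 439.3123, 'cx': 250.6612, 'cy': 188.646, 'R': [[0.6556, 0.7551, -0.0004], [0.5541, -0.4815, -0.679], [-0.5129, 0.4449, -0.7341]], 't': [-0.4617, -0.1682, 1.5865]}
knob_grip [([237.3, 178.4, 6.8, 11.0], 0.62)]
wheel_turn [([218.9, 178.1, 42.2, 37.6], 0.66), ([94.8, 186.8, 268.1, 82.5], 0.3)]
pointer_tip [([100.4, 185.9, 260.6, 86.2], 0.66)]
scale_mid [([88.2, 180.7, 275.1, 133.7], 0.8)]
stand [([85.6, 180.9, 280.0, 137.1], 0.95)]
fork [([257.9, 194.8, 28.6, 96.5], 0.83)]
boom [([95.9, 182.5, 266.1, 85.9], 0.98), ([257.2, 195.6, 29.6, 95.7], 0.34)]
side {'fx': 493.1913, 'fy': 493.1913, 'cx': 250.9939, 'cy': 182.5405, 'R': [[-0.9997, -0.018, -0.0192], [0.0064, 0.543, -0.8397], [0.0255, -0.8395, -0.5427]], 't': [0.6059, 0.1077, 1.4535]}
knob_grip [([240.9, 195.1, 48.8, 30.7], 0.46)]
wheel_turn [([237.7, 194.0, 49.5, 29.7], 0.89), ([116.5, 80.1, 202.5, 191.7], 0.19)]
pointer_tip [([119.7, 83.2, 161.1, 134.4], 0.98)]
scale_mid [([122.2, 81.5, 192.3, 189.6], 0.9), ([203.8, 262.8, 13.7, 23.2], 0.55)]
stand [([122.7, 79.5, 196.7, 194.2], 0.83)]
fork [([176.2, 121.4, 34.0, 105.0], 0.75)]
boom [([120.6, 87.3, 158.3, 129.1], 0.94)]
```

Run:
```python
import cv2
a=cv2.imread('pics/scene0.png')[140:340,70:390];b=cv2.imread('pics/side0.png')[60:300,90:350]
cv2.imwrite('pics/sc_c.png',cv2.resize(a,None,fx=2.5,fy=2.5,interpolation=2));cv2.imwrite('pics/si_c.png',cv2.resize(b,None,fx=2.5,fy=2.5,interpolation=2))
```

```text
(no output)
```

View pics/sc_c.png

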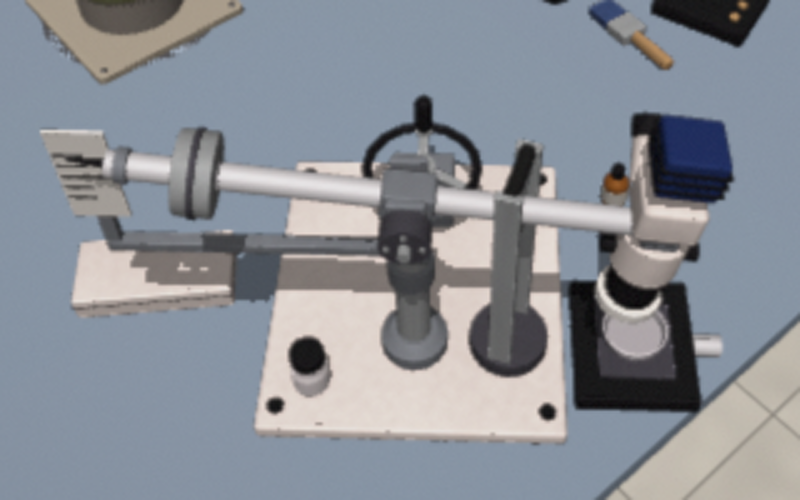

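View pics/si_c.png

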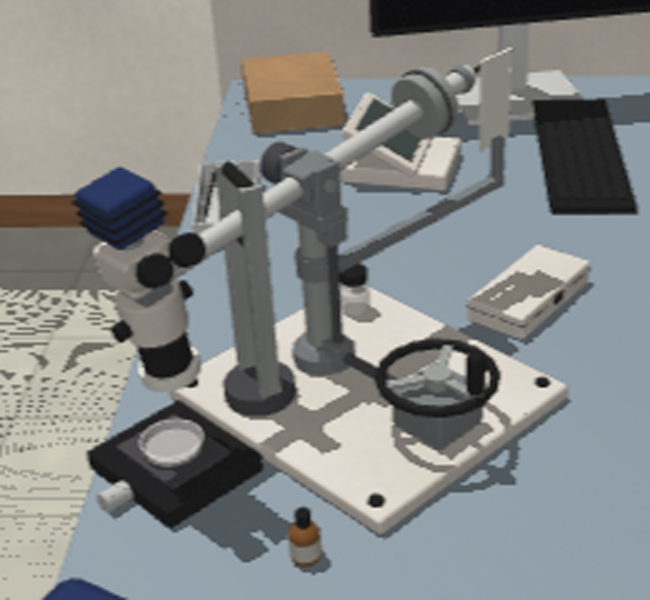

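The scene view shows the scale marks at about (105,208), the wheel with its knob at (240,184) and the fork at (272,240). The side view shows the knob at (281,208), the wheel centre near (265,210), and the foot's bolts.

```bash
cat > h.py <<'E'
import numpy as np,cv2
from workcell import robot, imaging, nets
def ray(k,u,v):
    R=np.array(k['R']);t=np.array(k['t']);d=R.T@np.array([(u-k['cx'])/k['fx'],(v-k['cy'])/k['fy'],1]);return -R.T@t,d
def onz(k,u,v,z):
    c,d=ray(k,u,v);return c+d*(z-c[2])/d[2]
def tri(k1,p1,k2,p2):
    c1,d1=ray(k1,*p1);c2,d2=ray(k2,*p2)
    s=np.linalg.lstsq(np.c_[d1,-d2],c2-c1,rcond=None)[0];a=c1+d1*s[0];b=c2+d2*s[1];return (a+b)/2,np.linalg.norm(a-b)
def proj(k,X):
    p=np.array(k['R'])@X+np.array(k['t']);return k['fx']*p[0]/p[2]+k['cx'],k['fy']*p[1]/p[2]+k['cy']
def cloud(k,d):
    v,u=np.nonzero(d>0);z=d[v,u];P=np.c_[(u-k['cx'])/k['fx']*z,(v-k['cy'])/k['fy']*z,z]
    return (P-np.array(k['t']))@np.array(k['R']),u,v
E
python3 - <<'E'
from h import *
ks=imaging.calibration('scene');kd=imaging.calibration('side')
np.set_printoptions(precision=4,suppress=True)
print('knob',tri(ks,(239.7,184),kd,(281,208)))
print('boltsS',[onz(ks,70+x/2.5,140+y/2.5,.024)for x,y in[(548,411),(275,405)]])
print('boltsD',[onz(kd,90+x/2.5,60+y/2.5,.024)for x,y in[(376,500),(542,382)]])
# rim from depth
for c,k,box in(('side',kd,(236,290,192,228)),('scene',ks,(216,264,176,220))):
    d=np.load(c+'0.npy');im=cv2.imread(f'pics/{c}0.png');P,u,v=cloud(k,d)
    m=(u>box[0])&(u<box[1])&(v>box[2])&(v<box[3])&(im[v,u].max(1)<60)&(P[:,2]>.07)&(P[:,2]<.1)
    Q=P[m]
    A=np.c_[2*Q[:,:2],np.ones(len(Q))];s=np.linalg.lstsq(A,(Q[:,:2]**2).sum(1),rcond=None)[0]
    r=np.hypot(*(Q[:,:2]-s[:2]).T);print(c,len(Q),s[:2],np.sqrt(s[2]+s[:2]@s[:2]),r.std(),Q[:,2].max())
    m=(u>box[0])&(u<box[1])&(v>box[2]-5)&(v<box[3])&(im[v,u].max(1)<60)&(P[:,2]>.11)&(P[:,2]<.15);print('knobpts',m.sum(),P[m].mean(0),P[m,2].max())
print(tri(ks,(105,206),kd,(286,96)))
E
```

```text
knob (array([0.5242, 0.1119, 0.1228]), np.float64(0.004565968090203423))
boltsS [array([ 0.8619, -0.0063,  0.024 ]), array([ 0.6731, -0.2134,  0.024 ])]
boltsD [array([0.6297, 0.2034, 0.024 ]), array([ 0.4412, -0.0021,  0.024 ])]
side 414 [0.5665 0.0751] 0.06317217306885635 0.002977196204719894 0.09838767276488716
knobpts 92 [0.5251 0.1149 0.13  ] 0.1465702273959275
scene 176 [0.5699 0.0705] 0.062173465491649 0.0023380652423093187 0.09882240467097064
knobpts 70 [0.5327 0.1043 0.1307] 0.14747235148893068
(array([ 0.4963, -0.2613,  0.2835]), np.float64(0.0009353326161155753))
```

```bash
cat >> h.py <<'E'
np.set_printoptions(precision=4,suppress=True)
ey=np.array([.676,.737,0]);ey/=np.linalg.norm(ey);ez=np.array([0,0,1.]);ex=np.cross(ey,ez)
C=np.array([.568,.0728,.118]);O=C+.19*ex;P0=np.array([O[0],O[1],.27])
ks=imaging.calibration('scene')
def blue(im):
    h=cv2.cvtColor(im,cv2.COLOR_BGR2HSV);m=(h[...,0]>100)&(h[...,0]<130)&(h[...,1]>150)
    m[:150]=0;m[300:]=0;m[:,:300]=0;m[:,390:]=0
    return m
def info():
    s=robot.read_state();im,d=imaging.snapshot('scene');m=blue(im);v,u=np.nonzero(m)
    a=np.load('ref.npy');ths=np.linspace(-.2,.2,81)
    pv=[proj(ks,P0+a[0]*ex+a[1]*(np.cos(t)*ey+np.sin(t)*ez)+a[2]*(np.cos(t)*ez-np.sin(t)*ey))[1] for t in ths]
    th=np.interp(-(v.mean()-a[3]),-np.array(pv),ths)
    p=s['ee_pos']-C
    x=-p@ex;y=p@ey
    print('t %.2f tilt %.4f | w %.3f r %.1fmm tool x %.1f y %.1f z %.1f wid %.1f grip %.1f F %s'%(s['t'],th,np.arctan2(y,x),1e3*np.hypot(x,y),1e3*x,1e3*y,1e3*s['ee_pos'][2],1e3*s['width'],s['grip_force'],np.round(s['force'],1)),flush=True)
    return im,d,s
E
python3 - <<'E'
from h import *
im=cv2.imread('pics/scene0.png');d=np.load('scene0.npy');m=blue(im);P,u,v=cloud(ks,d)
k=m[v,u];q=P[k].mean(0)-P0;t=-.14
a1=q@ey;a2=q[2];loc=[q@ex,a1*np.cos(t)+a2*np.sin(t),-a1*np.sin(t)+a2*np.cos(t)]
vv=np.nonzero(m)[0].mean();pr=proj(ks,P[k].mean(0))
print(m.sum(),loc,vv,pr,'ey',ey,'ex',ex);np.save('ref.npy',[*loc,vv-pr[1]])
info()
E
python3 -m inch '[[1,[-0.9,-0.25,0],[0,0,0.785]],[1,[-0.9,-0.25,0],[0,0,0.785]],[1,[-0.9,-0.25,0],[0,0,0.785]],[1,[-0.9,-0.25,0],[0,0,0.785]],[1,[-0.9,-0.25,0],[0,0,0]],[1,[-0.9,-0.25,0],[0,0,0]],[1,[-0.9,-0.25,0],[0,0,0]],[1,[-0.9,-0.25,0],[0,0,0]]]' 30
python3 -c "
from h import *
s=info()[2];print(s['ee_rot'],ex,ey)"
```

```text
620 [np.float64(0.01049926130972996), np.float64(0.23050021782240665), np.float64(0.11436126740837704)] 200.54193548387096 (np.float64(347.1719339882549), np.float64(200.49425266330996)) ey [0.676  0.7369 0.    ] ex [ 0.7369 -0.676   0.    ]
t 0.80 tilt -0.1397 | w 0.262 r 592.5mm tool x 572.2 y 153.6 z 222.6 wid 86.9 grip 0.0 F [-0.3  0.3  0.4]
t: 1.52
ee_pos: [0.4332, 0.337, 0.2228]
ee_rot: [[-0.738, 0.675, 0.0], [0.675, 0.738, 0.001], [0.0, 0.001, -1.0]]
force: [0.4, 0.4, 0.3]
width: 0.087
grip_force: 0.0
t 1.52 tilt -0.1359 | w 0.357 r 296.6mm tool x 277.9 y 103.6 z 222.8 wid 87.0 grip 0.0 F [0.4 0.4 0.3]
[[-0.7381  0.6747  0.0003]
 [ 0.6747  0.7381  0.0006]
 [ 0.0001  0.0006 -1.    ]] [ 0.7369 -0.676   0.    ] [0.676  0.7369 0.    ]
```

```bash
python3 -m inch '[[1,[-0.93,-0.43,0],[0,0,0]],[1,[-0.93,-0.43,0],[0,0,0]],[1,[-0.93,-0.43,0],[0,0,0]],[1,[-0.93,-0.43,0],[0,0,0]],[1,[-0.93,-0.43,0],[0,0,0]],[1,[-0.93,-0.43,0],[0,0,0]],[1,[0,0,0],[0,0,0]],[1,[0,0,0],[0,0,0]]]' 30 >/dev/null
python3 - <<'E'
from h import *
info();k=imaging.calibration('wrist');im,d=imaging.snapshot('wrist');cv2.imwrite('pics/w1.png',im)
P,u,v=cloud(k,d);m=(P[:,2]>.125)&(P[:,2]<.15)&(im[v,u].max(1)<70)&(np.hypot(*(P[:,:2]-C[:2]).T)<.09)
print(m.sum(),np.median(P[m],0),P[m].min(0),P[m].max(0))
q=P[m].mean(0)-C;print('knob tool x,y',-q@ex,q@ey)
m=(P[:,2]>.082)&(P[:,2]<.1)&(im[v,u].max(1)<70)&(np.hypot(*(P[:,:2]-C[:2]).T)<.09)
Q=P[m];A=np.c_[2*Q[:,:2],np.ones(len(Q))];s=np.linalg.lstsq(A,(Q[:,:2]**2).sum(1),rcond=None)[0];print(len(Q),s[:2],np.sqrt(s[2]+s[:2]@s[:2]))
E
```

```text
t 2.23 tilt -0.1376 | w 0.003 r 54.0mm tool x 54.0 y 0.2 z 222.7 wid 87.0 grip 0.0 F [ 0.2  1.3 -0.1]
677 [0.5223 0.1108 0.1437] [0.5139 0.0995 0.1252] [0.5338 0.1193 0.1465]
knob tool x,y 0.05910923350967821 -0.0028828892350170575
3508 [0.5639 0.0723] 0.06263403743870259
```

View pics/w1.png

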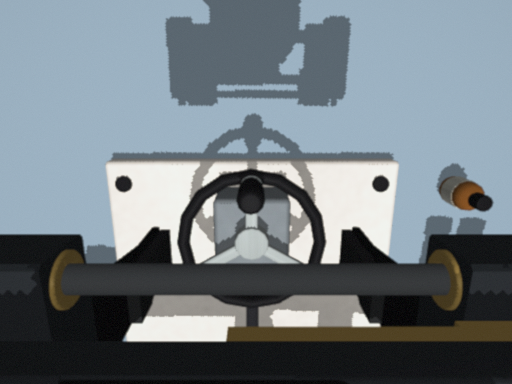

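The wrist picture shows the knob at (251,195) between the fingers, and the hub at (251,243). I'll nudge the wheel-centre estimate, descend and grip.

```bash
sed -i 's/^C=np.array(\[.568,.0728/P0=None;C=np.array([.565,.073/; s/O=C+.19\*ex/O=np.array([.568,.0728,0])+.19*ex/' h.py; sed -i 's/^ey=/ey=/' h.py; grep -n 'C=np' h.py; python3 -m inch '[[1,[0.08,-0.05,0.75],[0,0,0]],[1,[0,0,0.75],[0,0,0]],[1,[0,0,0.75],[0,0,0]],[1,[0,0,0.72],[0,0,0]],[0,[0,0,0],[0,0,0]],[0,[0,0,0],[0,0,0]],[0,[0,0,0],[0,0,0]],[0,[0,0,0],[0,0,0]]]' 30 && python3 -m inch '[[0,[0,0,0],[0,0,0]],[0,[0,0,0],[0,0,0]],[0,[0,0,0],[0,0,0]],[0,[0,0,0],[0,0,0]],[0,[0,0,0],[0,0,0]],[0,[0,0,0],[0,0,0]],[0,[0,0,0],[0,0,0]],[0,[0,0,0],[0,0,0]]]' 30 >/dev/null
python3 -c "
from h import *
info()"
```

```text
17:P0=None;C=np.array([.565,.073,.118]);O=np.array([.568,.0728,0])+.19*ex;P0=np.array([O[0],O[1],.27])
t: 3.0
ee_pos: [0.525, 0.1135, 0.1059]
ee_rot: [[-0.739, 0.674, 0.003], [0.674, 0.739, 0.001], [-0.001, 0.003, -1.0]]
force: [0.6, -0.2, -0.3]
width: 0.0676
grip_force: 0.0
t 3.67 tilt -0.1385 | w 0.012 r 57.1mm tool x 57.1 y 0.7 z 103.7 wid 21.2 grip 30.0 F [-3.9 -3.1  4.5]
```

```bash
cat > arc.py <<'E'
import sys,numpy as np
# arc.py w_start w_end [n]: shares of 40 mm along tool x,y for n rows, rounded with carried error
a,b=map(float,sys.argv[1:3]);n=int(sys.argv[3]) if len(sys.argv)>3 else 8
p=np.array([np.cos(a),np.sin(a)])*55/40
for w in np.linspace(a,b,n+1)[1:]:
    d=np.round(np.array([np.cos(w),np.sin(w)])*55/40-p,2);p=p+d;print('[0,[%g,%g,0],[0,0,0]]'%(d[0],d[1]),end=',')
print()
E
python3 arc.py 0 1; python3 arc.py 1 1.9;for i in 0 1 2 3 4 5 6 7 8 9 10 11;do python3 - $i <<'E'
import sys,subprocess
i=int(sys.argv[1]);a=1.9+.25*i
print(round(a,2),subprocess.run(['python3','arc.py',str(a),str(a+.25),'8'],capture_output=True,text=True).stdout.replace('[0,0,0]]',''),end='')
E
done
```

```text
[0,[-0.01,0.17,0],[0,0,0]],[0,[-0.03,0.17,0],[0,0,0]],[0,[-0.06,0.16,0],[0,0,0]],[0,[-0.07,0.16,0],[0,0,0]],[0,[-0.09,0.14,0],[0,0,0]],[0,[-0.11,0.14,0],[0,0,0]],[0,[-0.12,0.12,0],[0,0,0]],[0,[-0.14,0.1,0],[0,0,0]],
[0,[-0.13,0.08,0],[0,0,0]],[0,[-0.15,0.06,0],[0,0,0]],[0,[-0.15,0.04,0],[0,0,0]],[0,[-0.15,0.03,0],[0,0,0]],[0,[-0.15,0.01,0],[0,0,0]],[0,[-0.16,-0.01,0],[0,0,0]],[0,[-0.15,-0.02,0],[0,0,0]],[0,[-0.15,-0.05,0],[0,0,0]],
1.9 [0,[-0.04,-0.01,0],,[0,[-0.04,-0.02,0],,[0,[-0.04,-0.02,0],,[0,[-0.04,-0.02,0],,[0,[-0.04,-0.02,0],,[0,[-0.03,-0.02,0],,[0,[-0.04,-0.02,0],,[0,[-0.04,-0.02,0],,
2.15 [0,[-0.04,-0.02,0],,[0,[-0.03,-0.03,0],,[0,[-0.03,-0.03,0],,[0,[-0.04,-0.02,0],,[0,[-0.03,-0.03,0],,[0,[-0.03,-0.03,0],,[0,[-0.03,-0.03,0],,[0,[-0.03,-0.03,0],,
2.4 [0,[-0.03,-0.03,0],,[0,[-0.03,-0.04,0],,[0,[-0.02,-0.03,0],,[0,[-0.03,-0.03,0],,[0,[-0.02,-0.04,0],,[0,[-0.03,-0.04,0],,[0,[-0.02,-0.03,0],,[0,[-0.02,-0.04,0],,
2.65 [0,[-0.02,-0.04,0],,[0,[-0.02,-0.04,0],,[0,[-0.02,-0.04,0],,[0,[-0.01,-0.04,0],,[0,[-0.02,-0.04,0],,[0,[-0.01,-0.04,0],,[0,[-0.01,-0.04,0],,[0,[-0.01,-0.04,0],,
2.
[... 513 characters left out ...]
0],,[0,[0.02,-0.03,0],,[0,[0.03,-0.04,0],,[0,[0.03,-0.03,0],,[0,[0.02,-0.03,0],,[0,[0.03,-0.04,0],,
3.9 [0,[0.03,-0.03,0],,[0,[0.03,-0.03,0],,[0,[0.03,-0.03,0],,[0,[0.04,-0.03,0],,[0,[0.03,-0.02,0],,[0,[0.03,-0.03,0],,[0,[0.04,-0.02,0],,[0,[0.03,-0.03,0],,
4.15 [0,[0.04,-0.02,0],,[0,[0.03,-0.02,0],,[0,[0.04,-0.02,0],,[0,[0.04,-0.02,0],,[0,[0.04,-0.02,0],,[0,[0.04,-0.02,0],,[0,[0.04,-0.01,0],,[0,[0.04,-0.02,0],,
4.4 [0,[0.04,-0.01,0],,[0,[0.04,-0.01,0],,[0,[0.04,-0.01,0],,[0,[0.05,-0.01,0],,[0,[0.04,-0.01,0],,[0,[0.04,-0.01,0],,[0,[0.04,-0,0],,[0,[0.05,-0,0],,
4.65 [0,[0.04,-0,0],,[0,[0.05,-0,0],,[0,[0.04,-0,0],,[0,[0.04,0,0],,[0,[0.04,0,0],,[0,[0.05,0.01,0],,[0,[0.04,0,0],,[0,[0.04,0.01,0],,
```

```bash
sed -i 's/    return im,d,s/    return im,d,s,th/' h.py
cat > chk.py <<'E'
from h import *
import sys
sys.exit(1 if info()[3]>-.128 else 0)
E
python3 -m inch '[[0,[-0.01,0.17,0],[0,0,0]],[0,[-0.03,0.17,0],[0,0,0]],[0,[-0.06,0.16,0],[0,0,0]],[0,[-0.07,0.16,0],[0,0,0]],[0,[-0.09,0.14,0],[0,0,0]],[0,[-0.11,0.14,0],[0,0,0]],[0,[-0.12,0.12,0],[0,0,0]],[0,[-0.14,0.1,0],[0,0,0]]]' 40 >/dev/null; python3 chk.py
```

```text
t 4.38 tilt -0.1365 | w 0.974 r 55.9mm tool x 31.4 y 46.2 z 103.6 wid 21.5 grip 40.0 F [-8.5 -6.3  8.8]
```

```bash
python3 -m inch '[[0,[-0.13,0.08,0],[0,0,0]],[0,[-0.15,0.06,0],[0,0,0]],[0,[-0.15,0.04,0],[0,0,0]],[0,[-0.15,0.03,0],[0,0,0]],[0,[-0.15,0.01,0],[0,0,0]],[0,[-0.16,-0.01,0],[0,0,0]],[0,[-0.15,-0.02,0],[0,0,0]],[0,[-0.15,-0.05,0],[0,0,0]]]' 40 >/dev/null; python3 chk.py && python3 -m inch '[[0,[-0.04,-0.01,0],[0,0,0]],[0,[-0.04,-0.02,0],[0,0,0]],[0,[-0.04,-0.02,0],[0,0,0]],[0,[-0.04,-0.02,0],[0,0,0]],[0,[-0.04,-0.02,0],[0,0,0]],[0,[-0.03,-0.02,0],[0,0,0]],[0,[-0.04,-0.02,0],[0,0,0]],[0,[-0.04,-0.02,0],[0,0,0]]]' 40 >/dev/null && python3 chk.py
```

```text
t 5.10 tilt -0.1357 | w 1.833 r 54.2mm tool x -14.1 y 52.4 z 103.6 wid 21.3 grip 40.0 F [-14.4  -0.1  11.4]
t 5.82 tilt -0.1376 | w 2.060 r 53.8mm tool x -25.3 y 47.5 z 103.7 wid 20.8 grip 40.0 F [-12.7   3.2   9.3]
```

```bash
python3 -m inch '[[0,[-0.04,-0.02,0],[0,0,0]],[0,[-0.03,-0.03,0],[0,0,0]],[0,[-0.03,-0.03,0],[0,0,0]],[0,[-0.04,-0.02,0],[0,0,0]],[0,[-0.03,-0.03,0],[0,0,0]],[0,[-0.03,-0.03,0],[0,0,0]],[0,[-0.03,-0.03,0],[0,0,0]],[0,[-0.03,-0.03,0],[0,0,0]]]' 40 >/dev/null; python3 chk.py && python3 -m inch '[[0,[-0.03,-0.03,0],[0,0,0]],[0,[-0.03,-0.04,0],[0,0,0]],[0,[-0.02,-0.03,0],[0,0,0]],[0,[-0.03,-0.03,0],[0,0,0]],[0,[-0.02,-0.04,0],[0,0,0]],[0,[-0.03,-0.04,0],[0,0,0]],[0,[-0.02,-0.03,0],[0,0,0]],[0,[-0.02,-0.04,0],[0,0,0]]]' >/dev/null && python3 chk.py && python3 -m inch '[[0,[-0.02,-0.04,0],[0,0,0]],[0,[-0.02,-0.04,0],[0,0,0]],[0,[-0.02,-0.04,0],[0,0,0]],[0,[-0.01,-0.04,0],[0,0,0]],[0,[-0.02,-0.04,0],[0,0,0]],[0,[-0.01,-0.04,0],[0,0,0]],[0,[-0.01,-0.04,0],[0,0,0]],[0,[-0.01,-0.04,0],[0,0,0]]]' >/dev/null && python3 chk.py
```

```text
t 6.53 tilt -0.1371 | w 2.296 r 53.5mm tool x -35.4 y 40.0 z 103.7 wid 20.8 grip 40.0 F [-8.6  5.4  6.2]
t 7.25 tilt -0.1390 | w 2.543 r 53.1mm tool x -43.9 y 29.9 z 103.8 wid 21.1 grip 40.0 F [-2.6  7.   1.6]
t 7.97 tilt -0.1357 | w 2.804 r 52.9mm tool x -50.0 y 17.5 z 103.8 wid 20.7 grip 40.0 F [ 3.3  6.7 -2. ]
```

```bash
python3 -m inch '[[0,[-0.01,-0.04,0],[0,0,0]],[0,[-0.01,-0.04,0],[0,0,0]],[0,[0,-0.05,0],[0,0,0]],[0,[-0.01,-0.04,0],[0,0,0]],[0,[0,-0.04,0],[0,0,0]],[0,[-0.01,-0.04,0],[0,0,0]],[0,[0,-0.05,0],[0,0,0]],[0,[0,-0.04,0],[0,0,0]]]' >/dev/null; python3 chk.py && python3 -m inch '[[0,[0,-0.04,0],[0,0,0]],[0,[0,-0.05,0],[0,0,0]],[0,[0.01,-0.04,0],[0,0,0]],[0,[0,-0.04,0],[0,0,0]],[0,[0.01,-0.04,0],[0,0,0]],[0,[0.01,-0.05,0],[0,0,0]],[0,[0.01,-0.04,0],[0,0,0]],[0,[0.01,-0.04,0],[0,0,0]]]' >/dev/null && python3 chk.py && python3 -m inch '[[0,[0.01,-0.04,0],[0,0,0]],[0,[0.01,-0.04,0],[0,0,0]],[0,[0.02,-0.04,0],[0,0,0]],[0,[0.01,-0.04,0],[0,0,0]],[0,[0.02,-0.04,0],[0,0,0]],[0,[0.02,-0.04,0],[0,0,0]],[0,[0.02,-0.04,0],[0,0,0]],[0,[0.02,-0.04,0],[0,0,0]]]' >/dev/null && python3 chk.py
```

```text
t 8.68 tilt -0.1349 | w 3.074 r 52.9mm tool x -52.8 y 3.6 z 103.9 wid 21.2 grip 40.0 F [ 7.3  4.4 -4.8]
t 9.40 tilt -0.1343 | w -2.938 r 53.0mm tool x -51.9 y -10.7 z 103.8 wid 21.0 grip 40.0 F [ 8.2  1.3 -6.4]
t 10.12 tilt -0.1353 | w -2.669 r 53.2mm tool x -47.4 y -24.2 z 103.9 wid 20.9 grip 40.0 F [ 8.5 -1.7 -5.3]
```

```bash
python3 -m inch '[[0,[0.02,-0.04,0],[0,0,0]],[0,[0.02,-0.03,0],[0,0,0]],[0,[0.03,-0.04,0],[0,0,0]],[0,[0.02,-0.03,0],[0,0,0]],[0,[0.03,-0.04,0],[0,0,0]],[0,[0.03,-0.03,0],[0,0,0]],[0,[0.02,-0.03,0],[0,0,0]],[0,[0.03,-0.04,0],[0,0,0]]]' >/dev/null; python3 chk.py && python3 -m inch '[[0,[0.03,-0.03,0],[0,0,0]],[0,[0.03,-0.03,0],[0,0,0]],[0,[0.03,-0.03,0],[0,0,0]],[0,[0.04,-0.03,0],[0,0,0]],[0,[0.03,-0.02,0],[0,0,0]],[0,[0.03,-0.03,0],[0,0,0]],[0,[0.04,-0.02,0],[0,0,0]],[0,[0.03,-0.03,0],[0,0,0]]]' >/dev/null && python3 chk.py && python3 -m inch '[[0,[0.04,-0.02,0],[0,0,0]],[0,[0.03,-0.02,0],[0,0,0]],[0,[0.04,-0.02,0],[0,0,0]],[0,[0.04,-0.02,0],[0,0,0]],[0,[0.04,-0.02,0],[0,0,0]],[0,[0.04,-0.02,0],[0,0,0]],[0,[0.04,-0.01,0],[0,0,0]],[0,[0.04,-0.02,0],[0,0,0]]]' >/dev/null && python3 chk.py
```

```text
t 10.83 tilt -0.1358 | w -2.406 r 53.7mm tool x -39.8 y -36.0 z 103.8 wid 21.0 grip 40.0 F [ 8.  -3.2 -5.5]
t 11.55 tilt -0.1357 | w -2.148 r 54.1mm tool x -29.5 y -45.4 z 103.8 wid 21.0 grip 40.0 F [ 6.5 -4.3 -3.9]
t 12.27 tilt -0.1357 | w -1.892 r 54.7mm tool x -17.2 y -51.9 z 103.8 wid 21.1 grip 40.0 F [ 6.3 -6.5 -3.5]
```

```bash
python3 -m inch '[[0,[0.04,-0.01,0],[0,0,0]],[0,[0.04,-0.01,0],[0,0,0]],[0,[0.04,-0.01,0],[0,0,0]],[0,[0.05,-0.01,0],[0,0,0]],[0,[0.04,-0.01,0],[0,0,0]],[0,[0.04,-0.01,0],[0,0,0]],[0,[0.04,0,0],[0,0,0]],[0,[0.05,0,0],[0,0,0]]]' >/dev/null; python3 chk.py && python3 -m inch '[[0,[0.04,0,0],[0,0,0]],[0,[0.05,0,0],[0,0,0]],[0,[0.04,0,0],[0,0,0]],[0,[0.04,0,0],[0,0,0]],[0,[0.04,0,0],[0,0,0]],[0,[0.05,0.01,0],[0,0,0]],[0,[0.04,0,0],[0,0,0]],[0,[0.04,0.01,0],[0,0,0]]]' >/dev/null && python3 chk.py && python3 -m inch '[[0,[0.04,0.01,0],[0,0,0]],[0,[0.04,0.01,0],[0,0,0]],[0,[0.04,0.01,0],[0,0,0]],[0,[0.05,0.01,0],[0,0,0]],[0,[0.04,0.01,0],[0,0,0]],[0,[0.04,0.02,0],[0,0,0]],[0,[0.04,0.02,0],[0,0,0]],[0,[0.04,0.02,0],[0,0,0]]]' >/dev/null && python3 chk.py; for a in 5.15 5.4 5.65 5.9 6.15 6.4;do echo $a; python3 arc.py $a $(python3 -c "print($a+.25)");done
```

```text
t 12.98 tilt -0.1345 | w -1.639 r 55.2mm tool x -3.8 y -55.0 z 103.7 wid 20.8 grip 40.0 F [ 2.8 -9.5 -1.4]
t 13.70 tilt -0.1317 | w -1.388 r 55.7mm tool x 10.1 y -54.7 z 103.7 wid 21.2 grip 40.0 F [ -0.7 -11.3   1.5]
t 14.42 tilt -0.1169 | w -1.133 r 56.1mm tool x 23.8 y -50.8 z 103.7 wid 21.2 grip 40.0 F [ -3.1 -10.    5.7]
5.15
[0,[0.04,0.02,0],[0,0,0]],[0,[0.04,0.02,0],[0,0,0]],[0,[0.03,0.02,0],[0,0,0]],[0,[0.04,0.02,0],[0,0,0]],[0,[0.04,0.03,0],[0,0,0]],[0,[0.03,0.02,0],[0,0,0]],[0,[0.04,0.03,0],[0,0,0]],[0,[0.03,0.02,0],[0,0,0]],
5.4
[0,[0.03,0.03,0],[0,0,0]],[0,[0.03,0.03,0],[0,0,0]],[0,[0.04,0.03,0],[0,0,0]],[0,[0.03,0.03,0],[0,0,0]],[0,[0.02,0.03,0],[0,0,0]],[0,[0.03,0.03,0],[0,0,0]],[0,[0.03,0.03,0],[0,0,0]],[0,[0.03,0.04,0],[0,0,0]],
5.65
[0,[0.02,0.04,0],[0,0,0]],[0,[0.03,0.03,0],[0,0,0]],[0,[0.02,0.04,0],[0,0,0]],[0,[0.02,0.03,0],[0,0,0]],[0,[0.02,0.04,0],[0,0,0]],[0,[0.02,0.04,0],[0,0,0]],[0,[0.02,0.04,0],[0,0,0]],[0,[0.02,0.04,0],[0,0,0]],
5.9
[0,[0.02,0.04,0],[0,0,0]],[0,[0.01,0.04,0],[0,0,0]],[0,[0.01,0.04,0],[0,0,0]],[0,[0.01,0.04,0],[0,0,0]],[0,[0.01,0.04,0],[0,0,0]],[0,[0.01,0.05,0],[0,0,0]],[0,[0.01,0.04,0],[0,0,0]],[0,[0.01,0.04,0],[0,0,0]],
6.15
[0,[0.01,0.04,0],[0,0,0]],[0,[-0,0.05,0],[0,0,0]],[0,[0,0.04,0],[0,0,0]],[0,[0,0.04,0],[0,0,0]],[0,[0,0.04,0],[0,0,0]],[0,[0,0.05,0],[0,0,0]],[0,[-0,0.04,0],[0,0,0]],[0,[-0.01,0.04,0],[0,0,0]],
6.4
[0,[-0.01,0.04,0],[0,0,0]],[0,[-0,0.04,0],[0,0,0]],[0,[-0.01,0.05,0],[0,0,0]],[0,[-0.01,0.04,0],[0,0,0]],[0,[-0.01,0.04,0],[0,0,0]],[0,[-0.01,0.04,0],[0,0,0]],[0,[-0.02,0.04,0],[0,0,0]],[0,[-0.01,0.04,0],[0,0,0]],
```

```bash
for i in 1 2; do python3 -m inch '[[0,[0,0,0],[0,0,0]],[0,[0,0,0],[0,0,0]],[0,[0,0,0],[0,0,0]],[0,[0,0,0],[0,0,0]],[0,[0,0,0],[0,0,0]],[0,[0,0,0],[0,0,0]],[0,[0,0,0],[0,0,0]],[0,[0,0,0],[0,0,0]]]' >/dev/null; python3 chk.py; done
cat > fit.py <<'E'
import numpy as np,sys
from scipy.optimize import least_squares
D=np.loadtxt('log.txt')  # t tilt w
I=.136
def sim(p,tend=None,extra=[]):
    w0,k,thm=p;tt=list(D[:,0])+[e[0] for e in extra];ww=list(D[:,2])+[e[1] for e in extra]
    g=np.arange(tt[0],tt[-1]+.001,.01);w=np.interp(g,tt,ww);th=thm;v=0;o=[]
    for x in w:
        o.append((th,v));a=(.0655*(x-w0)-k*th-.008*v)/I;v+=a*.01;th+=v*.01
        if th<thm:th=thm;v=max(v,0)
    return g,np.array(o)
def res(p):
    g,o=sim(p);return np.r_[(np.interp(D[:,0],g,o[:,0])-D[:,1])/.002,(p[1]-.25)/.04]
r=least_squares(res,[5.3,.25,-.136],diff_step=1e-3)
if __name__=='__main__':
    g,o=sim(r.x);print('w0,k,thm',r.x.round(3),'res mrad',(res(r.x)[:-1]*2).round(1),'now th,v',o[-1].round(4),'period',2*np.pi*np.sqrt(I/r.x[1]))
    ex=[tuple(map(float,a.split(','))) for a in sys.argv[1:]]
    if ex:
        g,o=sim(r.x,extra=ex)
        for t in np.arange(D[-1,0],g[-1],.36):j=np.searchsorted(g,t);print('%.2f %.3f %.3f'%(t,*o[j]))
E
cat > log.txt <<'E'
11.55 -.1357 4.135
12.27 -.1357 4.391
12.98 -.1345 4.644
13.70 -.1317 4.895
14.42 -.1169 5.150
E
sed -i "s/    return im,d,s,th/    open('log.txt','a').write('%.3f %.4f %.3f\\\\n'%(s['t'],th,np.arctan2(y,x)%(2*np.pi)))\n    return im,d,s,th/" h.py; tail -3 h.py
```

```text
t 15.13 tilt -0.0578 | w -1.126 r 56.1mm tool x 24.1 y -50.7 z 103.6 wid 20.9 grip 40.0 F [-4.6 -9.   6.4]
t 15.85 tilt -0.0059 | w -1.126 r 56.1mm tool x 24.2 y -50.7 z 103.7 wid 21.7 grip 40.0 F [-5.3 -9.   5.2]
    print('t %.2f tilt %.4f | w %.3f r %.1fmm tool x %.1f y %.1f z %.1f wid %.1f grip %.1f F %s'%(s['t'],th,np.arctan2(y,x),1e3*np.hypot(x,y),1e3*x,1e3*y,1e3*s['ee_pos'][2],1e3*s['width'],s['grip_force'],np.round(s['force'],1)),flush=True)
    open('log.txt','a').write('%.3f %.4f %.3f\n'%(s['t'],th,np.arctan2(y,x)%(2*np.pi)))
    return im,d,s,th
```

```bash
printf '15.13 -.0578 5.157\n15.85 -.0059 5.157\n' >> log.txt; python3 fit.py 20.85,5.157
```

```text
w0,k,thm [ 5.43   0.288 -0.134] res mrad [ 1.3  1.3  0.1 -2.6  0.1 -0.4  0.4] now th,v [-0.0055  0.0401] period 4.317062229296271
15.85 -0.005 0.039
16.21 0.000 -0.008
16.57 -0.011 -0.052
16.93 -0.035 -0.081
17.29 -0.067 -0.088
17.65 -0.096 -0.071
18.01 -0.115 -0.036
18.37 -0.120 0.008
18.73 -0.110 0.049
19.09 -0.087 0.076
19.45 -0.058 0.082
19.81 -0.030 0.067
20.17 -0.012 0.034
20.53 -0.007 -0.007
```

```bash
python3 -m inch '[[0,[0.09,0.04,0],[0,0,0]],[0,[0.08,0.05,0],[0,0,0]],[0,[0.08,0.05,0],[0,0,0]],[0,[0.06,0.06,0],[0,0,0]],[0,[0,0,0],[0,0,0]],[0,[0,0,0],[0,0,0]],[0,[0,0,0],[0,0,0]],[0,[0,0,0],[0,0,0]]]' >/dev/null; python3 chk.py;  python3 -m inch '[[0,[0,0,0],[0,0,0]],[0,[0,0,0],[0,0,0]],[0,[0,0,0],[0,0,0]],[0,[0,0,0],[0,0,0]],[0,[0,0,0],[0,0,0]],[0,[0,0,0],[0,0,0]],[0,[0,0,0],[0,0,0]],[0,[0,0,0],[0,0,0]]]' >/dev/null; python3 chk.py; python3 fit.py 22,5.44
```

```text
t 16.57 tilt 0.0145 | w -0.844 r 56.6mm tool x 37.6 y -42.3 z 103.6 wid 21.4 grip 40.0 F [-6.9 -5.2  6.9]
t 17.28 tilt 0.0302 | w -0.843 r 56.6mm tool x 37.6 y -42.2 z 103.6 wid 21.4 grip 40.0 F [-7.7 -5.3  7.5]
w0,k,thm [ 5.376  0.253 -0.133] res mrad [ 2.3  2.3  1.1 -1.7 -2.1 -5.1  2.5  3.8 -3.2] now th,v [0.027  0.0067] period 4.607062888301513
17.28 0.027 0.006
17.64 0.028 -0.001
18.00 0.026 -0.008
18.36 0.022 -0.013
18.72 0.017 -0.015
19.08 0.012 -0.013
19.44 0.008 -0.009
19.80 0.006 -0.002
20.16 0.007 0.005
20.52 0.010 0.011
20.88 0.014 0.014
21.24 0.019 0.013
21.60 0.023 0.010
21.96 0.026 0.004
```

```bash
for i in 1 2 3; do python3 -m inch '[[0,[0,0,0],[0,0,0]],[0,[0,0,0],[0,0,0]],[0,[0,0,0],[0,0,0]],[0,[0,0,0],[0,0,0]],[0,[0,0,0],[0,0,0]],[0,[0,0,0],[0,0,0]],[0,[0,0,0],[0,0,0]],[0,[0,0,0],[0,0,0]]]' >/dev/null; python3 chk.py; done; python3 fit.py 23,5.44
python3 - <<'E'
from h import *
im=imaging.snapshot('scene')[0];cv2.imwrite('pics/sc2.png',cv2.resize(im[150:270,80:180],None,fx=6,fy=5,interpolation=2)[:600])
E
```

```text
t 18.00 tilt 0.0371 | w -0.844 r 56.6mm tool x 37.6 y -42.3 z 103.6 wid 21.1 grip 40.0 F [-7.  -5.8  7.3]
t 18.72 tilt 0.0250 | w -0.844 r 56.6mm tool x 37.6 y -42.3 z 103.6 wid 21.4 grip 40.0 F [-7.4 -5.7  8.1]
t 19.43 tilt 0.0076 | w -0.843 r 56.6mm tool x 37.6 y -42.3 z 103.6 wid 21.1 grip 40.0 F [-7.2 -5.5  6.6]
w0,k,thm [ 5.368  0.246 -0.133] res mrad [ 3.1  3.1  1.9 -0.9 -2.5 -7.2  0.7  5.4  2.2 -3.9 -3.1  1. ] now th,v [ 0.0086 -0.0143] period 4.667312927125905
19.43 0.008 -0.014
19.79 0.005 -0.006
20.15 0.005 0.004
20.51 0.008 0.012
20.87 0.013 0.018
21.23 0.020 0.019
21.59 0.026 0.016
21.95 0.031 0.009
22.31 0.033 0.001
22.67 0.031 -0.008
```

View pics/sc2.png

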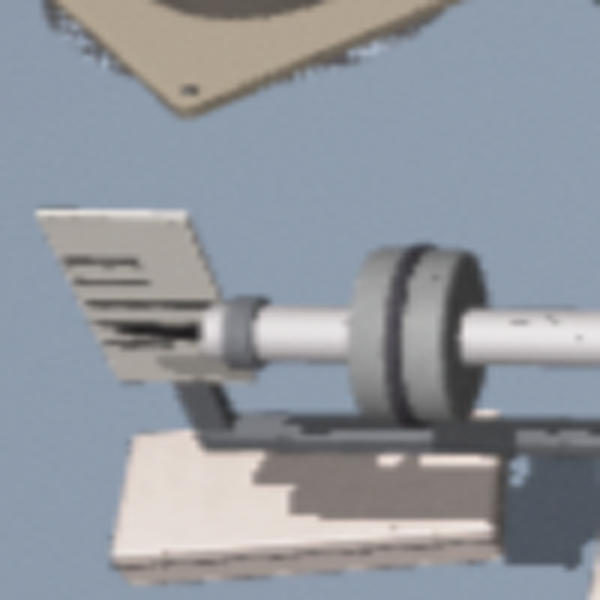

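The pointer, at crop (160,328), appears just below the long mark at (150,303). The camera looks down, so parallax is likely. I'll check the tilt independently from the tube's slope in the depth data and from the projected pointer.

```bash
cat > tube.py <<'E'
from h import *
def tube(d,th):
    P,u,v=cloud(ks,d);q=P-P0;y=q@ey;x=q@ex;z=q[:,2]
    dz=z-np.tan(th)*y
    m=(np.abs(x)<.03)&(np.abs(dz)<.025)&(((y>-.15)&(y<-.05))|((y>.12)&(y<.19)))
    Y=y[m];Z=z[m]
    # per-bin mean of surface, x too
    b=np.round(Y/.01);A=np.array([[Y[b==i].mean(),Z[b==i].mean(),x[m][b==i].mean()] for i in np.unique(b) if (b==i).sum()>5])
    f=np.polyfit(A[:,0],A[:,1],1);g=np.polyfit(A[:,0],A[:,2],1);return len(A),np.arctan(f[0]),f[1],g
E
python3 - <<'E'
from tube import *
print('init',tube(np.load('scene0.npy'),-.14))
im,d,s,th=info();print('now',tube(d,th));cv2.imwrite('pics/sc3.png',im);np.save('sc3.npy',d)
for t in(-.14,-.05,0,.02,.05):print(t,[np.round(proj(ks,P0+xo*ex-.3*(np.cos(t)*ey+np.sin(t)*ez)),1) for xo in (0,-.015)])
for f in('pics/scene0.png','pics/sc3.png'):
    g=cv2.cvtColor(cv2.imread(f),6);print(f);print(g[200:222,94:118:2])
E
```

```text
init (19, np.float64(-0.14190751284674233), np.float64(0.00797603333088983), array([0.0003, 0.006 ]))
t 19.53 tilt 0.0074 | w -0.844 r 56.6mm tool x 37.6 y -42.3 z 103.6 wid 21.2 grip 40.0 F [-7.3 -5.4  7.9]
now (19, np.float64(0.001456279404057953), np.float64(0.008176932379199506), array([-0.0008,  0.0059]))
-0.14 [array([ 99. , 203.6]), array([100.8, 198.6])]
-0.05 [array([100.9, 211.4]), array([102.6, 206.3])]
0 [array([102.4, 215.6]), array([104. , 210.5])]
0.02 [array([103.1, 217.2]), array([104.7, 212.2])]
0.05 [array([104.2, 219.7]), array([105.8, 214.7])]
pics/scene0.png
[[153 154 155 154 155 158 157 157 158 166 158 122]
 [111 129 128 128 131 157 157 157 158 182 183 133]
 [ 88  93  85  75  83 150 152 151 152 197 198 134]
 [142  80  47  36  41  81  82  82  94 207 210 133]
 [155 119  68  48  33  36  35  36  69 218 196 131]
 [146 143 134 110  63  37  42  28  65 215 199 133]
 [ 96  98  97  82  63  78 109  66  79 207 189 128]
 [143 143 142 142 142 143 148 143 128 192 159 121]
 [156 157 157 156 157 154 156 156 150 175 148 116]
 [151 151 151 151 149 128 146 149 130 156 135 108]
 [1
[... 1045 characters left out ...]
164 163 165 166 165 165 166 165 133]
 [160 158 158 158 158 159 158 159 159 159 159 133]
 [119  93  92  93  90  98  98  95  94  93 103 140]
 [150 120 116 119 102 104 120 102  86  85 109 166]
 [161 157 156 157 153 154 156 152 151 151 176 193]
 [158 159 159 158 158 158 160 160 159 159 173 205]
 [145 114  98  91  95  94 111 131 114 115 205 207]
 [152 150 119  61  42  42  53  69  58  67 216 208]
 [153 161 153  81  58  48  41  33  32  61 213 204]
 [154 165 156 143 138 109  87  58  60  63 201 194]
 [154 154 107  98  92  85  96  94 147 130 194 182]
 [154 150 149 115 105 122 124 113 162 159 178 165]
 [154 153 162 155 153 157 154 151 162 161 156 154]
 [154 153 163 165 164 165 144 137 137 137 130 125]]
```

```bash
python3 -m inch '[[0,[-0.02,-0.01,0],[0,0,0]],[0,[-0.02,-0.02,0],[0,0,0]],[0,[-0.02,-0.02,0],[0,0,0]],[0,[0,0,0],[0,0,0]],[0,[0,0,0],[0,0,0]],[0,[0,0,0],[0,0,0]],[0,[0,0,0],[0,0,0]],[0,[0,0,0],[0,0,0]]]' >/dev/null; python3 chk.py;for i in 1 2 3; do python3 -m inch '[[0,[0,0,0],[0,0,0]],[0,[0,0,0],[0,0,0]],[0,[0,0,0],[0,0,0]],[0,[0,0,0],[0,0,0]],[0,[0,0,0],[0,0,0]],[0,[0,0,0],[0,0,0]],[0,[0,0,0],[0,0,0]],[0,[0,0,0],[0,0,0]]]' >/dev/null; python3 chk.py; done; python3 fit.py 27,5.41
```

```text
t 20.25 tilt 0.0033 | w -0.853 r 56.5mm tool x 37.2 y -42.6 z 103.6 wid 20.9 grip 40.0 F [-9.1  2.6  7.3]
t 20.97 tilt 0.0082 | w -0.853 r 56.5mm tool x 37.2 y -42.6 z 103.7 wid 20.8 grip 40.0 F [-8.3  2.7  7.4]
t 21.68 tilt 0.0160 | w -0.853 r 56.5mm tool x 37.2 y -42.6 z 103.6 wid 21.1 grip 40.0 F [-8.7  2.1  7.3]
t 22.40 tilt 0.0236 | w -0.853 r 56.5mm tool x 37.2 y -42.6 z 103.7 wid 21.0 grip 40.0 F [-9.   1.1  6.5]
w0,k,thm [ 5.374  0.248 -0.132] res mrad [ 3.4  3.4  2.2 -0.6 -2.5 -7.9 -0.8  3.3  0.1 -5.7 -4.4 -0.  -1.1  0.1
  2.6  5.4  2.6] now th,v [0.0262 0.    ] period 4.648969106667008
22.40 0.026 -0.000
22.76 0.025 -0.007
23.12 0.021 -0.013
23.48 0.016 -0.015
23.84 0.010 -0.015
24.20 0.006 -0.011
24.56 0.003 -0.005
24.92 0.002 0.001
25.28 0.004 0.007
25.64 0.007 0.011
26.00 0.012 0.012
26.36 0.016 0.010
26.72 0.018 0.005
```

```bash
python3 -m inch '[[1,[0,0,0],[0,0,0]],[1,[0,0,0],[0,0,0]],[1,[0,0,0],[0,0,0]],[1,[0,0,0],[0,0,0]],[1,[0,0,0],[0,0,0]],[1,[0,0,0],[0,0,0]],[1,[0,0,0],[0,0,0]],[1,[0,0,0],[0,0,0]]]' >/dev/null; python3 chk.py; python3 -m inch '[[1,[0,0,-0.5],[0,0,0]],[1,[0,0,-0.6],[0,0,0]],[1,[0,0,-0.6],[0,0,0]],[1,[0,0,-0.5],[0,0,0]],[1,[0,0,0],[0,0,0]],[1,[0,0,0],[0,0,0]],[1,[0,0,0],[0,0,0]],[1,[0,0,0],[0,0,0]]]' >/dev/null; python3 chk.py; for i in 1 2 3; do python3 -m inch '[[1,[0,0,0],[0,0,0]],[1,[0,0,0],[0,0,0]],[1,[0,0,0],[0,0,0]],[1,[0,0,0],[0,0,0]],[1,[0,0,0],[0,0,0]],[1,[0,0,0],[0,0,0]],[1,[0,0,0],[0,0,0]],[1,[0,0,0],[0,0,0]]]' >/dev/null; python3 chk.py; done
```

```text
t 23.12 tilt 0.0209 | w -0.878 r 55.3mm tool x 35.4 y -42.6 z 103.7 wid 66.6 grip 0.0 F [-0.2 -0.7  0.1]
t 23.83 tilt 0.0165 | w -0.877 r 56.0mm tool x 35.8 y -43.0 z 190.7 wid 86.6 grip 0.0 F [-0.4 -0.1 -0.3]
t 24.55 tilt 0.0111 | w -0.877 r 55.4mm tool x 35.4 y -42.5 z 191.8 wid 86.7 grip 0.0 F [-0.8 -0.1  0.3]
t 25.27 tilt 0.0105 | w -0.877 r 55.4mm tool x 35.4 y -42.5 z 191.7 wid 87.0 grip 0.0 F [ 0.3  1.2 -0.2]
t 25.98 tilt 0.0106 | w -0.877 r 55.4mm tool x 35.4 y -42.6 z 191.7 wid 86.9 grip 0.0 F [-0.2 -0.9 -0.7]
```

```bash
python3 -c "
from h import *
info();print(robot.hand_in())"
```

```text
t 26.03 tilt 0.0108 | w -0.877 r 55.4mm tool x 35.4 y -42.6 z 191.7 wid 86.9 grip 0.0 F [-0.8 -0.2  0.7]
the job is handed in; nothing more can be done
None
```

I handed the job in at t = 26 s: the boom was floating nearly still at about 0.01 rad tilt, inside the ±0.05 rad marks for over 10 s, with the handwheel let go at about 5.4 rad and the gripper clear; the hand-in returned no verdict.

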